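# Check the jaw gap with the broad gauge blade

### The arm

A 7-joint arm with a two-finger parallel gripper is mounted at the origin on the work surface. World frame = base frame: x ahead of the robot, y to its left, z up, the work surface at z = 0. Lengths are in m, angles in rad, forces in N, time in s.
With the tool pointing down it reaches from about 0.425 to 0.875 m from the base axis. Payload 9.9 kg.
Tool frame: the origin (TCP) lies on the centre line of the jaws, within the pads' length; the fingertips stand robot.tip_extent ahead of it and the grasp point (between the pads) lies 3 mm ahead of it (robot.tip_extent is the distance from the TCP to the fingertips, in m); z points along the fingers, y is the line along which they close (so a half turn about z gives the same grasp; the last joint's range is limited). The gripper opens to 85 mm and grips with 20 to 120 N. Pads are 22 mm wide; open, the fingers measure 114 mm over their backs; the gripper's body (76 mm by 85 mm) begins 54 mm behind the grasp point. The pads swing forward as they close: fully open they stand 13 mm farther back than shut.
Start: joints at [1.171, 0.576, 0.025, 1.437, -0.015, 1.129, -0.057], TCP at [0.21, -0.642, 0.253] pointing down, gripper open.
Joint ranges: [-2.76, 2.76], [-0.34, 2.15], [-1.52, 1.57], [0.19, 2.46], [-1.09, 4.23], [0.17, 1.99], [-2.82, 2.82]. Speed limits (rad/s): [2.22, 2.22, 3.01, 3.01, 3.14, 3.14, 3.14].

### API

Orientations are given as a rotation vector (axis times angle).
In Python, from bench import sensors, get_image, robot, search_frame, regions_of, pinpoint gives the robot as it stands. The module is installed in compiled form; this text tells all that it offers.
- The arm moves only by the tool move_arm, never from a script. Its argument "plan" is a list of rows, each a list of 5 numbers: the shift along the world's x, y, z in m, then the turn about the world's z in rad, then the finger opening in m, from 0 to 0.0854. A call has 1 to 5 rows; each row is the pose to reach, as a shift and turn from the pose commanded when the call began; what a row does not reach only later rows make up. A row lasts 1/12 s, in which the tool goes at most 41.7 mm and 7.16 degrees, less where a joint would pass 70% of its speed; a pose out of reach is approached as far as the arm can. A call with a gripper value outside its range is refused whole. The fingers move at their own pace and stop on an object; "newtons" is the grip in N (left out, the last holds). Time passes only in rows, so rows that repeat a pose let the fingers close. It gives the time, the measured TCP pose, the force, the opening and the grip force at its end, in the units of the state.
- sensors.get_state(): the state, without advancing time (a new reading comes with each control period).
- get_image(name): name is "scene" or "top"; returns a dict with "frame" (480x640x3 uint8, red, green, blue), "fovy" (degrees; the focal length in pixels is half the picture's height over the tangent of half this angle, whatever the lens; pixels are square), "cx", "cy" (the principal point, pixels), "k1" (the pictures are not rectified: a ray, as slopes to the right and down, at radius r is drawn at 1 + k1 r^2 times it, then the intrinsics apply), "cam_to_world" (4x4, takes a point from camera to world coordinates). Camera axes: x right, y up, looking along -z (the intrinsics and any distortion apply to the point x, -y, -z); pixel columns grow to the right and rows downward; lengths in m; the calibration is good to about 2 mm. A picture is of the moment at which its call begins. There is no depth.
- robot.hand_in(): hands the job in; it is judged then, once.
Trained networks look in a picture, given as the dict that the camera call returned (one of the last four; its "shot" number tells which), for a name from the list of things; names that differ only in an ending like _2 or _b are one class to them, and where a whole thing is asked for, a point or a joint stands for the part that bears it (a point fixed in the world has none). Each returns a list of dicts, best first, with "p" (0 to 1); they miss things now and then, are a little off and sometimes report something else, mostly with a low value. They report only what shows in the picture. A call takes as long as a camera call. They do not tell look-alikes from the thing itself.
- search_frame(picture, name): "location" ([column, row] in pixels, amid what is visible of it).
- regions_of(picture, name): "region" (480x640 bool, what is visible of it) and "location" ([column, row] in pixels, amid what is visible of it).
- pinpoint(picture, name): "location" ([column, row] in pixels: a listed point, or the origin of a listed thing).
The state is a dict: "t": time; "qpos": joint angles; "joint_velocities": joint speeds; "effort": joint torques, N m; "tool_pos": TCP position; "tcp_rot": TCP orientation; "force": force on the tool from outside, world axes, zero at the start; "wrist_torque": the same for the moment, N m; "grip_width": finger opening in m; "grasp_force": force on a finger pad.
Only numpy, scipy, OpenCV 4.12 (cv2) and the standard library are available. Lean on these libraries where they do the work, as an engineer would, in place of code of your own. Each camera call takes 0.05 s, during which the arm holds its last target. There are 200 camera calls.

### The job

Before the next load test, check the gap in the square jaw fixture: take the broad-bladed gauge out of the gauge rack and lower its blade into the gap between the two jaws, about half-way along them and in line with the gap, until its stop plate rests flat on both jaw tops. Let go and leave it standing there, with the other two gauges left in the rack.

Things in the scene. Friction and masses are not known exactly. Their poses are not given: they have to be found in the camera images.
- broad_gauge: Broadest of 3 bare-metal gauges hanging in the rack. Blade 6 mm thick (x), 50 wide (y), reaching 50 below the stop plate of 64 (x) x 70 (y) x 8; upright grip block on top, 20 thick (x) x 36 (y), its top 55 above the origin: pinch its 20 mm thickness. Origin: centre of the stop plate's underside; z up. About 0.35 kg. Lift straight up over 55 mm to clear the rack. Fits either way round.
- narrow_gauge: Stays in the rack: like the broad one but blade 24 mm wide, stop plate 64 (x) x 40 (y), grip 20 x 20; same origin. The black rack, 90 x 300 mm, 85 high, stands on one side (left or right), the jaw fixture on the other; the stop plates lie on its top, the blades hang in windows 16 x 58. The gauges hang in a row along their y, 95 mm apart, in any order.
- plug_gauge: Stays in the rack: round gauge, pin 12 mm diameter, round stop plate 56 mm diameter x 8, round grip 20 mm diameter, its top 55 mm above the origin. Origin: centre of the underside of its stop plate.
- jaw_fixture: Fixed: blue-grey base 140 (x) x 110 (y) x 12 mm with two square-edged steel jaws, each 40 (x) x 90 long (y), flat tops 80 above the bench. The gap between them is 26 wide (x), 68 deep, runs along y, open at top and ends. Origin: on the bench under the middle of the gap; z up. Gauge fully in: stop plate's underside on the jaw tops. Not the round split mould, 150 mm wide, farther back.
Things that resemble listed ones, but are neither listed nor needed, are in the scene too. What is shaped like the broad_gauge but turquoise is not meant.

How it is judged:
By the outcome, as a careful person would: the job done as asked, in the order asked, and still so for the second after the job is handed in, with the robot touching nothing.
It also fails if it takes over 40 s, if anything falls off the work surface, if the arm or the gripper's body presses on something with over 40 N, if the wrist force passes 120 N, or if a joint passes its speed limit or range.

## Working session

There is one attempt and no reset: what is moved stays moved. The work goes in short steps, Python scripts to look and compute and a tool call to move; the robot and the scene stay as the last step left them, time stands still between calls to the robot, and variables do not carry over. Pictures are saved under pics/ and viewed, at most 10 in all, crops included, and the job is handed in when it is done.

Besides the shell and the picture viewer there is one more tool, called after "Request:" as a command line: name --pt "numbers of a row" for each row, then --argument value for the rest. move_arm: Moves the arm, as the interface text tells. Its arguments: {"type":"object","properties":{"plan":{"type":"array","items":{"type":"array","items":{"type":"number"}}},"newtons":{"type":"number"}},"required":["plan"]}

```bash
mkdir -p pics; cat > h.py <<'E'
import numpy as np, cv2
from bench import sensors,get_image,robot,search_frame,regions_of,pinpoint
def ray(im,px):
    f=240/np.tan(np.radians(im["fovy"])/2)
    d=np.array([(px[0]-im["cx"])/f,(px[1]-im["cy"])/f]); u=d.copy()
    for _ in range(30): u=d/(1+im["k1"]*(u@u))
    M=np.array(im["cam_to_world"]); v=M[:3,:3]@np.array([u[0],-u[1],-1]); return M[:3,3],v
def atz(im,px,z):
    o,v=ray(im,px); return o+v*(z-o[2])/v[2]
def proj(im,P):
    f=240/np.tan(np.radians(im["fovy"])/2)
    M=np.array(im["cam_to_world"]); c=M[:3,:3].T@(np.array(P)-M[:3,3]); u=np.array([c[0],-c[1]])/-c[2]
    u=u*(1+im["k1"]*(u@u)); return u*f+[im["cx"],im["cy"]]
def save(im,n): cv2.imwrite("pics/"+n+".png",im["frame"][:,:,::-1])
def tri(a,pa,b,pb):
    o1,v1=ray(a,pa);o2,v2=ray(b,pb)
    s=np.linalg.lstsq(np.c_[v1,-v2],o2-o1,rcond=None)[0]; return (o1+s[0]*v1+o2+s[1]*v2)/2
E
python3 - <<'E'
from h import *
print(robot.tip_extent, sensors.get_state())
for c in("scene","top"):
    im=get_image(c); save(im,c+"0"); print(c,im["fovy"],im["k1"],np.round(im["cam_to_world"],3).tolist())
    for n in("broad_gauge","narrow_gauge","plug_gauge","jaw_fixture"):
        z=0 if n=="jaw_fixture" else .085
        for r in pinpoint(im,n)[:4]: print(n,round(r["p"],2),np.round(r["location"],1),np.round(atz(im,r["location"],z),3))
E
```

```text
0.022 {'t': 0.0, 'qpos': array([ 1.17124782,  0.57653146,  0.02482625,  1.4379106 , -0.01500232,
        1.12900618, -0.05651432]), 'joint_velocities': array([-6.84359901e-04,  6.97132910e-04,  4.24554401e-04,  6.40712056e-05,
       -2.30008869e-03,  1.74602267e-03, -6.26001101e-04]), 'effort': array([ 8.66580194e-07, -7.65767813e+01,  2.24976204e+00, -2.85972011e+01,
        1.52111182e-02,  1.25244554e-02, -6.27900113e-05]), 'tool_pos': array([ 0.2094931 , -0.64122515,  0.25244176]), 'tcp_rot': array([-3.10089796e+00, -4.93713746e-01,  5.29438037e-04]), 'force': array([-0.127786  , -0.07640701, -0.17914806]), 'wrist_torque': array([-0.02508244, -0.01424494, -0.01088533]), 'grasp_force': 0.0, 'grip_width': 0.08535191774008927}
scene 53.60564494283535 -0.0017573335557223217 [[-0.337, -0.761, 0.555, 1.018], [0.941, -0.263, 0.211, 0.147], [-0.015, 0.593, 0.805, 0.724], [0.0, 0.0, 0.0, 1.0]]
broad_gauge 0.82 [184.5 260.6] [ 0.68  -0.2    0.085]
broad_gauge 0.8 [199.4 180.8] [ 0.512 -0.26   0.085]
narrow_gauge 0.6 [249.7 187.4] [ 0.497 -0.165  0.085]
narrow_gauge 0.54 [419.3 264.8] [0.563 0.162 0.085]
plug_gauge 0.69 [301.9 198.1] [ 0.491 -0.065  0.085]
jaw_fixture 0.61 [419.4 268.7] [0.511 0.166 0.   ]
top 44.73704977075787 -0.03272914341124918 [[-0.028, 0.986, -0.161, 0.4], [-1.0, -0.029, -0.002, -0.037], [-0.006, 0.161, 0.987, 1.08], [0.0, 0.0, 0.0, 1.0]]
broad_gauge 0.6 [447.  261.7] [ 0.511 -0.252  0.085]
broad_gauge 0.6 [416.7 182.3] [ 0.653 -0.207  0.085]
narrow_gauge 0.66 [392.5 268.6] [ 0.502 -0.158  0.085]
plug_gauge 0.88 [340.8 271.8] [ 0.499 -0.069  0.085]
jaw_fixture 0.92 [216.8 270.9] [0.516 0.159 0.   ]
```

View pics/scene0.png

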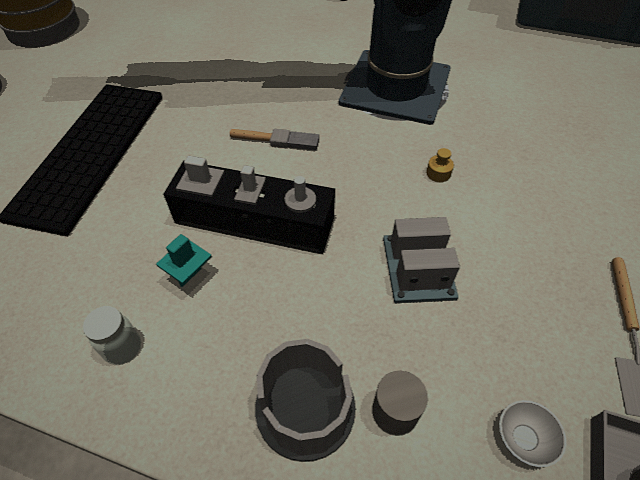

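View pics/top0.png

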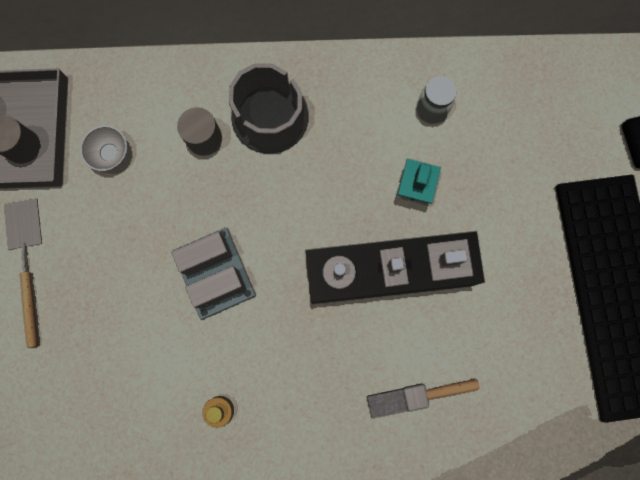

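The scene view shows the rack at (250,205) with the broad gauge at its left end (200,178), and the turquoise decoy at (183,260). The jaw fixture is at (422,262). In the top view the broad gauge is at (451,260) and the fixture at (214,272). Next I zoom in to get the angles.

```bash
python3 - <<'E'
from h import *
im=get_image("top"); F=im["frame"][:,:,::-1]
a=cv2.resize(F[222:322,165:265],None,fx=4,fy=4,interpolation=cv2.INTER_CUBIC)
b=cv2.resize(F[222:322,395:495],None,fx=4,fy=4,interpolation=cv2.INTER_CUBIC)
cv2.imwrite("pics/zoom.png",cv2.convertScaleAbs(np.hstack([a,b]),alpha=1.4))
sc=get_image("scene")
R={}
for i in(im,sc):
  for n in("jaw_fixture","broad_gauge","narrow_gauge","plug_gauge"):
    for r in pinpoint(i,n)[:2]:
        R.setdefault(n,[]).append((i,r["location"]))
        print(n,r["p"],np.round(r["location"],1))
E
```

```text
jaw_fixture 0.71 [215.5 270.4]
broad_gauge 0.86 [448.9 256.6]
broad_gauge 0.56 [417.9 184.4]
narrow_gauge 0.84 [392.5 269.4]
jaw_fixture 0.72 [420.9 266.5]
broad_gauge 0.84 [182.4 260.5]
broad_gauge 0.76 [198.4 180.1]
narrow_gauge 0.97 [249.2 188.8]
plug_gauge 0.78 [299.3 199.5]
plug_gauge 0.55 [250.3 189.4]
```

View pics/zoom.png

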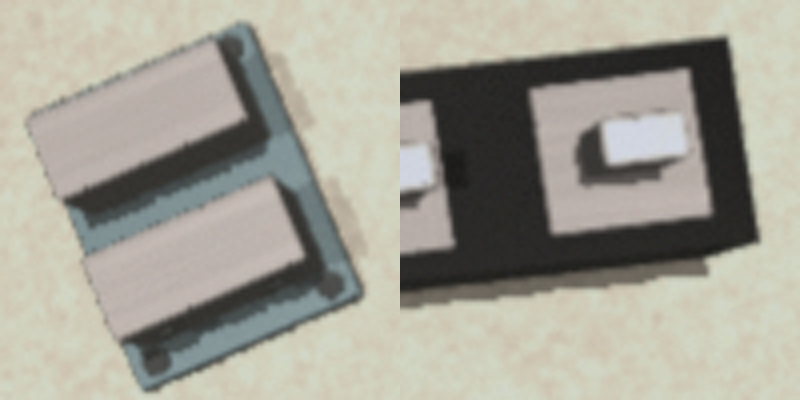

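The zoom shows both jaw tops, the open gap, and the gauge's plate and grip with clear corners. I'll convert those corners to positions.

```bash
python3 - <<'E'
from h import *
im=get_image("top");sc=get_image("scene")
def W(ps,ox,oy,z): return np.array([atz(im,((p[0]+.5)/4-.5+ox,(p[1]+.5)/4-.5+oy),z)[:2] for p in ps])
def ang(v): return np.degrees(np.arctan2(v[1],v[0]))
U=W([(28,120),(217,38),(248,118),(63,198)],165,222,.08);L=W([(83,258),(276,178),(306,258),(120,340)],165,222,.08)
P=W([(130,88),(290,70),(311,215),(151,235)],395,222,.093);G=W([(202,120),(284,112),(288,155),(208,165)],395,222,.14)
for n,Q in(("U",U),("L",L),("plate",P),("grip",G)):
    e=[np.linalg.norm(Q[(i+1)%4]-Q[i]) for i in range(4)]
    print(n,Q.mean(0).round(4),np.round(e,4),"long ang",ang(Q[1]-Q[0]).round(1),ang(Q[2]-Q[3]).round(1), "short",ang(Q[0]-Q[3]).round(1),ang(Q[1]-Q[2]).round(1))
c=(U.mean(0)+L.mean(0))/2; print("gap centre",c,"short axis",ang(U.mean(0)-L.mean(0)))
print("grip/plate centre in scene",proj(sc,[*G.mean(0),.14]),proj(sc,[*P.mean(0),.093]),[proj(sc,[*q,.08]).round(0) for q in np.r_[U,L]])
R=cv2.Rodrigues(sensors.get_state()["tcp_rot"])[0];print("tool y ang",ang(R[:2,1]),sensors.get_state()["tool_pos"], sensors.get_state()["t"])
V=cv2.resize(sc["frame"][150:310,160:480,::-1],None,fx=2.5,fy=2.5,interpolation=cv2.INTER_CUBIC)
for q in [*[[*q,.08] for q in np.r_[U,L]],*[[*q,.093] for q in P],*[[*q,.14] for q in G]]:
    p=(proj(sc,q)-[160,150])*2.5; cv2.circle(V,tuple(int(x) for x in p),2,(0,0,255),-1)
cv2.imwrite("pics/chk.png",V)
E
```

```text
U [0.5426 0.175 ] [0.089  0.0381 0.0865 0.0378] long ang -67.7 -67.9 short 24.4 20.7
L [0.4812 0.1501] [0.0894 0.0371 0.0864 0.039 ] long ang -68.9 -67.7 short 24.5 20.0
plate [ 0.514  -0.2549] [0.0694 0.0626 0.0688 0.0634] long ang -85.2 -84.6 short 4.8 4.3
grip [ 0.5138 -0.255 ] [0.0337 0.0176 0.0329 0.0185] long ang -86.1 -84.6 short 4.0 1.4
gap centre [0.51190896 0.16253706] short axis 22.107119137416248
grip/plate centre in scene [195.10626896 160.29798736] [200.44425956 179.07949681] [array([459., 267.]), array([404., 270.]), array([401., 250.]), array([453., 248.]), array([450., 235.]), array([397., 236.]), array([395., 219.]), array([444., 217.])]
tool y ang -71.90490150043216 [ 0.20964788 -0.64162631  0.25328918] 1.1
```

View pics/chk.png

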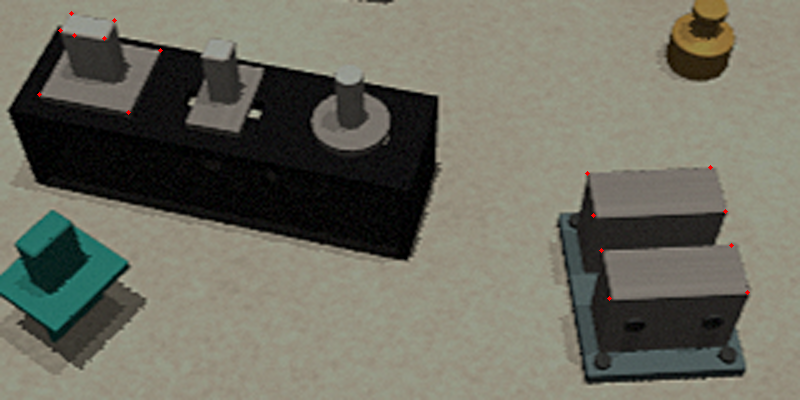

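The projected corners agree with the scene view to about 2 mm. The gauge is at (0.514,-0.254) with its thickness axis at 4.6°. The gap centre is at (0.512,0.1625) with its normal at 22°. Moving to above the gauge.

Request:
move_arm --pt "0.022 0.028 0 0.1 0.07" --pt "0.044 0.056 0 0.21 0.07" --pt "0.067 0.085 0 0.32 0.07" --pt "0.089 0.114 0 0.43 0.07" --pt "0.112 0.143 0 0.54 0.07" --newtons 50

```text
t: 1.52
tool_pos: [0.3223, -0.4972, 0.2535]
tcp_rot: [2.855, 1.311, -0.0]
force: [0.6, -0.8, 0.2]
grip_width: 0.0699
grasp_force: 0.0
```

Request:
move_arm --pt "0.022 0.028 0 0.1 0.07" --pt "0.044 0.056 0 0.21 0.07" --pt "0.067 0.085 0 0.32 0.07" --pt "0.089 0.114 0 0.43 0.07" --pt "0.112 0.143 0 0.54 0.07"

```text
t: 1.93
tool_pos: [0.4344, -0.3542, 0.2536]
tcp_rot: [2.401, 2.025, -0.0]
force: [1.5, -0.3, 0.5]
grip_width: 0.07
grasp_force: 0.0
```

Request:
move_arm --pt "0.026 0.034 0 0.1 0.07" --pt "0.053 0.068 0 0.18 0.07" --pt "0.08 0.102 0 0.255 0.07" --pt "0.08 0.102 0 0.255 0.07" --pt "0.08 0.102 0 0.255 0.07"

```text
t: 2.35
tool_pos: [0.5158, -0.2501, 0.2535]
tcp_rot: [2.124, 2.315, 0.003]
force: [-0.4, -0.6, -0.6]
grip_width: 0.0697
grasp_force: 0.0
```

```bash
cat > st.py <<'E'
from h import *
s=sensors.get_state();R=cv2.Rodrigues(s["tcp_rot"])[0]
print(s["t"],s["tool_pos"].round(4),"yang",np.degrees(np.arctan2(R[1,1],R[0,1])).round(2),"z",R[:,2].round(3),s["grip_width"],s["grasp_force"],s["force"].round(2),s["wrist_torque"].round(2),s["qpos"].round(2))
E
python3 st.py
```

```text
2.35 [ 0.5158 -0.2501  0.2535] yang 4.93 z [ 0.001  0.001 -1.   ] 0.06973570182570268 0.0 [-0.45 -0.55 -0.58] [-0.04  0.08  0.01] [ 0.63  0.44 -0.39  1.7   0.19  1.03  0.27]
```

Request:
move_arm --pt "-0.002 -0.004 -0.035 0 0.07" --pt "-0.002 -0.004 -0.07 0 0.07" --pt "-0.002 -0.004 -0.1 0 0.07" --pt "-0.002 -0.004 -0.12 0 0.07" --pt "-0.002 -0.004 -0.131 0 0.07"

```text
t: 2.77
tool_pos: [0.5096, -0.2586, 0.1197]
tcp_rot: [-2.131, -2.304, 0.003]
force: [0.2, 0.6, 0.9]
grip_width: 0.07
grasp_force: 0.0
```

```bash
python3 st.py; python3 - <<'E'
from h import *
a=get_image("top");b=get_image("scene")
A=cv2.resize(a["frame"][200:320,370:490,::-1],(400,400),interpolation=cv2.INTER_CUBIC)
B=cv2.resize(b["frame"][110:230,150:270,::-1],(400,400),interpolation=cv2.INTER_CUBIC)
cv2.imwrite("pics/g1.png",np.hstack([A,B]))
E
```

```text
2.7667 [ 0.5096 -0.2586  0.1197] yang 4.46 z [-0.004  0.001 -1.   ] 0.06999370684007589 0.0 [0.18 0.6  0.88] [-0.01  0.02  0.02] [ 0.61  0.59 -0.34  1.86  0.28  0.74  0.19]
```

View pics/g1.png

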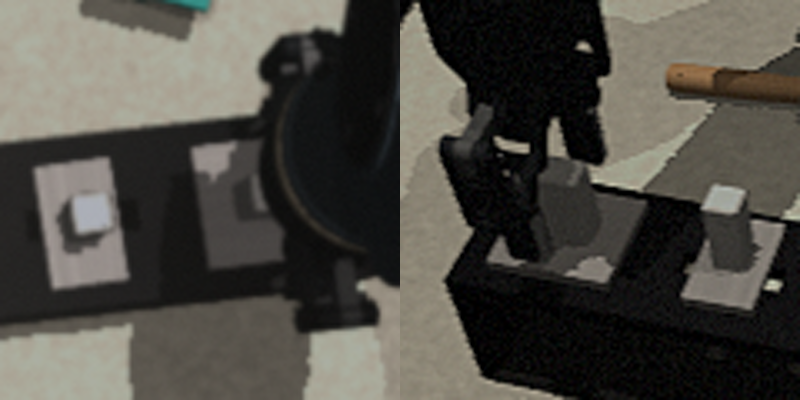

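```bash
python3 - <<'E'
from h import *
a=get_image("top");b=get_image("scene")
s=sensors.get_state();T=s["tool_pos"];R=cv2.Rodrigues(s["tcp_rot"])[0]
print(T)
z=lambda p,o:((np.array(p)-o)*400/120)
for n,P in(("tip+",T+R@[0,.04,.015]),("tip-",T+R@[0,-.04,.015]),("tcp",T),("griptop",np.array([.514,-.254,.14])),("base",np.array([.514,-.254,.093]))):
    print(n,P.round(3),"top",z(proj(a,P),[370,200]).round(0),"scene",(z(proj(b,P),[150,110])+[400,0]).round(0))
E
```

```text
[ 0.51195059 -0.25833691  0.1232027 ]
tip+ [ 0.552 -0.255  0.108] top [268. 121.] scene [529. 259.]
tip- [ 0.472 -0.262  0.108] top [291. 278.] scene [587. 157.]
tcp [ 0.512 -0.258  0.123] top [286. 195.] scene [553. 187.]
griptop [ 0.514 -0.254  0.14 ] top [285. 187.] scene [552. 168.]
base [ 0.514 -0.254  0.093] top [264. 198.] scene [570. 231.]
```

Fingertips straddle the grip: seen at (530,255) and (590,160), as predicted. The grip sits about 6 mm further towards +y, so I nudge and close.

Request:
move_arm --pt "0.002 0.006 0 0 0.07" --pt "0.002 0.006 0 0 0.045" --pt "0.002 0.006 0 0 0.03" --pt "0.002 0.006 0 0 0.015" --pt "0.002 0.006 0 0 0.01" --newtons 50

```text
t: 3.38
tool_pos: [0.5138, -0.2517, 0.1227]
tcp_rot: [2.13, 2.308, 0.0]
force: [-0.7, -0.7, -0.9]
grip_width: 0.0217
grasp_force: 0.0
```

Request:
move_arm --pt "0 0 0 0 0.01" --pt "0 0 0 0 0.01" --pt "0 0 0 0 0.01"

```text
t: 3.63
tool_pos: [0.514, -0.2518, 0.1228]
tcp_rot: [2.13, 2.308, 0.0]
force: [-0.9, 0.1, 5.9]
grip_width: 0.0191
grasp_force: 50.1
```

```bash
python3 st.py
```

```text
3.6333 [ 0.514  -0.2518  0.1228] yang 4.58 z [ 0.001 -0.    -1.   ] 0.019102596329003425 50.12002408504486 [-0.9   0.08  5.95] [0.13 0.08 0.04] [ 0.6   0.59 -0.34  1.86  0.28  0.74  0.18]
```

Request:
move_arm --pt "0 0 0.012 0 0.01" --pt "0 0 0.04 0 0.01" --pt "0 0 0.075 0 0.01" --pt "0 0 0.11 0 0.01" --pt "0 0 0.14 0 0.01"

```text
t: 4.05
tool_pos: [0.5132, -0.2515, 0.2638]
tcp_rot: [-2.13, -2.308, 0.0]
force: [1.4, -0.4, -5.3]
grip_width: 0.0194
grasp_force: 49.7
```

```bash
python3 st.py;python3 - <<'E'
from h import *
a=get_image("top");b=get_image("scene")
A=cv2.resize(a["frame"][180:340,350:510,::-1],(400,400),interpolation=cv2.INTER_CUBIC)
B=cv2.resize(b["frame"][80:240,130:290,::-1],(400,400),interpolation=cv2.INTER_CUBIC)
cv2.imwrite("pics/g2.png",np.hstack([A,B]))
E
```

```text
4.05 [ 0.5132 -0.2515  0.2638] yang 4.59 z [-0.001  0.    -1.   ] 0.01938089392802986 49.68594789505005 [ 1.4  -0.44 -5.34] [-0.09 -0.14  0.01] [ 0.64  0.43 -0.39  1.69  0.18  1.06  0.27]
```

View pics/g2.png

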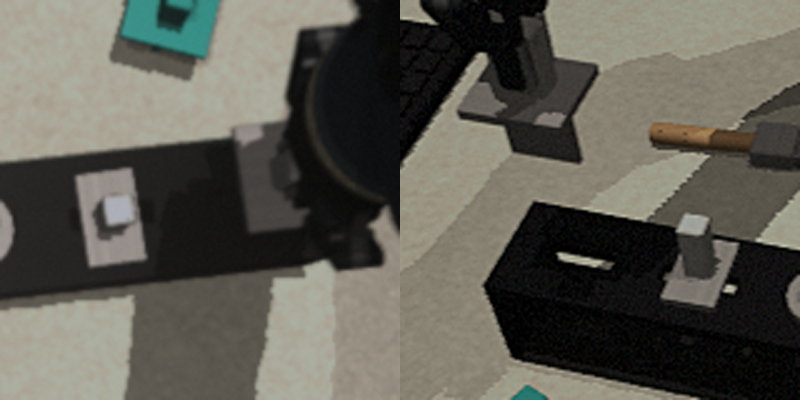

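The gauge is out and hanging level, with its plate corners at about (458,104), (563,122) and (598,68), and the rack window empty. The other two gauges haven't moved. I'll measure the in-hand offset.

```bash
python3 - <<'E'
from h import *
b=get_image("scene");T=sensors.get_state()["tool_pos"]
c=[atz(b,(130+(x-400)*.4,80+y*.4),T[2]-.0298) for x,y in((459,105),(564,122),(598,67))]
print(np.round(c,4)); print("centre",(c[0]+c[2])/2, np.linalg.norm(c[1]-c[0]),np.linalg.norm(c[2]-c[1]),T)
E
```

```text
[[ 0.5392 -0.2936  0.2342]
 [ 0.5323 -0.2225  0.2342]
 [ 0.4768 -0.2268  0.2342]]
centre [ 0.50800489 -0.26020647  0.2342021 ] 0.0714119103339676 0.05561038793448667 [ 0.51428782 -0.25198756  0.2640021 ]
```

Request:
move_arm --pt "0 0.025 0 0.03 0.01" --pt "0 0.06 0 0.06 0.01" --pt "-0.001 0.1 0 0.09 0.01" --pt "-0.001 0.14 0 0.12 0.01" --pt "-0.001 0.18 0 0.15 0.01"

```text
t: 4.62
tool_pos: [0.511, -0.0703, 0.2603]
tcp_rot: [-1.949, -2.46, 0.003]
force: [0.8, 0.8, -4.5]
grip_width: 0.0194
grasp_force: 49.6
```

Request:
move_arm --pt "0 0.04 0 0.03 0.01" --pt "0 0.08 0 0.06 0.01" --pt "-0.001 0.12 0 0.09 0.01" --pt "-0.002 0.16 0 0.12 0.01" --pt "-0.002 0.195 0 0.154 0.01"

```text
t: 5.03
tool_pos: [0.509, 0.1256, 0.2604]
tcp_rot: [-1.752, -2.605, 0.003]
force: [1.4, 0.0, -4.4]
grip_width: 0.0194
grasp_force: 49.6
```

Request:
move_arm --pt "0 0.025 0 0 0.01" --pt "0 0.042 0 0 0.01" --pt "0 0.042 0 0 0.01" --pt "0 0.042 0 0 0.01" --pt "0 0.042 0 0 0.01"

```text
t: 5.45
tool_pos: [0.51, 0.1641, 0.2608]
tcp_rot: [-1.757, -2.603, 0.004]
force: [-0.6, 0.4, -4.8]
grip_width: 0.0195
grasp_force: 49.7
```

```bash
python3 st.py
```

```text
5.45 [0.51   0.1641 0.2608] yang 21.97 z [-0.003 -0.002 -1.   ] 0.01949941288030682 49.6567565202713 [-0.58  0.36 -4.82] [0.03 0.03 0.01] [-0.    0.4  -0.56  1.78  0.25  1.03 -0.27]
```

Request:
move_arm --pt "0.001 0.001 -0.03 0 0.01" --pt "0.001 0.001 -0.06 0 0.01" --pt "0.001 0.001 -0.08 0 0.01" --pt "0.001 0.001 -0.08 0 0.01" --pt "0.001 0.001 -0.08 0 0.01"

```text
t: 5.87
tool_pos: [0.5112, 0.1649, 0.1815]
tcp_rot: [-1.758, -2.602, 0.004]
force: [0.7, 0.1, -3.3]
grip_width: 0.0192
grasp_force: 49.9
```

```bash
python3 st.py;python3 - <<'E'
from h import *
a=get_image("top");b=get_image("scene")
A=cv2.resize(a["frame"][220:320,165:265,::-1],(400,400),interpolation=cv2.INTER_CUBIC)
B=cv2.resize(b["frame"][200:320,370:490,::-1],(400,400),interpolation=cv2.INTER_CUBIC)
T=sensors.get_state()["tool_pos"]
# predicted blade bottom corners & plate corners (top face) if offset -3mm along gap
u=np.array([np.cos(np.radians(22)),np.sin(np.radians(22))]);v=np.array([-u[1],u[0]])
for sx in(-1,1):
  for sy in(-1,1):
    for w,h,z,col in((.003,.025,T[2]-.0878,(0,255,0)),(.032,.035,T[2]-.0298,(0,0,255))):
      P=[*(T[:2]-.003*v+sx*w*u+sy*h*v),z]
      for im,o,s,V in((a,[165,220],4,A),(b,[370,200],400/120,B)):
        cv2.circle(V,tuple(int(x) for x in (proj(im,P)-o)*s),3,col,-1)
cv2.imwrite("pics/f1.png",np.hstack([A,B]))
E
```

```text
5.8667 [0.5112 0.1649 0.1815] yang 21.92 z [-0.003 -0.001 -1.   ] 0.01921234459621188 49.893189668655396 [ 0.7   0.14 -3.35] [ 0.04 -0.08 -0.04] [-0.04  0.49 -0.53  1.88  0.32  0.86 -0.35]
```

View pics/f1.png

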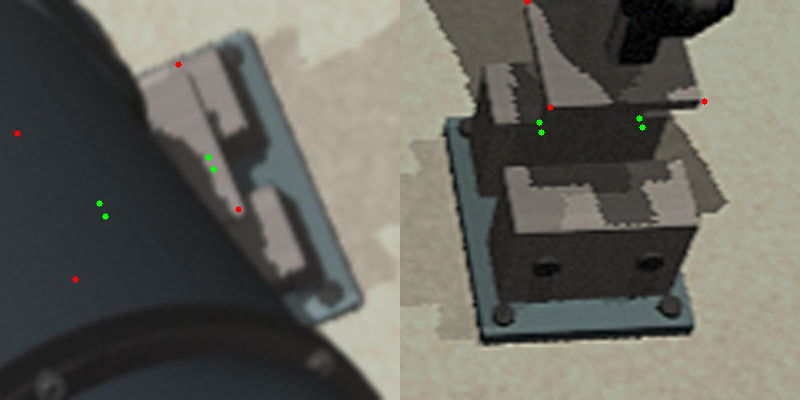

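Predicted and visible plate corners agree within about 2 mm, and the blade is over the gap. Lowering, gently at the end.

Request:
move_arm --pt "0 0 -0.012 0 0.01" --pt "0 0 -0.026 0 0.01" --pt "0 0 -0.04 0 0.01" --pt "0 0 -0.052 0 0.01" --pt "0 0 -0.057 0 0.01"

```text
t: 6.38
tool_pos: [0.5121, 0.1662, 0.1255]
tcp_rot: [1.757, 2.603, 0.001]
force: [-0.3, -0.2, -3.5]
grip_width: 0.0194
grasp_force: 49.9
```

Request:
move_arm --pt "0 0 -0.001 0 0.01" --pt "0 0 -0.002 0 0.01" --pt "0 0 -0.003 0 0.01" --pt "0 0 -0.004 0 0.01"

```text
t: 6.72
tool_pos: [0.5122, 0.1666, 0.1222]
tcp_rot: [1.756, 2.603, 0.002]
force: [0.1, 0.7, -4.7]
grip_width: 0.0194
grasp_force: 49.9
```

```bash
python3 st.py
```

```text
6.7167 [0.5122 0.1666 0.1222] yang 21.99 z [ 0.002  0.    -1.   ] 0.0194178787724316 49.88026142120361 [ 0.08  0.74 -4.7 ] [ 0.02 -0.   -0.03] [-0.08  0.57 -0.48  1.94  0.39  0.72 -0.41]
```

Request:
move_arm --pt "0 0 -0.0015 0 0.01" --pt "0 0 -0.003 0 0.01" --pt "0 0 -0.003 0 0.01"

```text
t: 6.97
tool_pos: [0.5116, 0.1664, 0.1182]
tcp_rot: [-1.757, -2.604, 0.0]
force: [-0.4, -0.3, -5.3]
grip_width: 0.0195
grasp_force: 49.9
```

Request:
move_arm --pt "0 0 -0.001 0 0.01" --pt "0 0 -0.0015 0 0.01" --pt "0 0 -0.0015 0 0.01"

```text
t: 7.22
tool_pos: [0.5116, 0.1664, 0.1178]
tcp_rot: [1.756, 2.604, 0.0]
force: [-3.9, -2.2, 9.5]
grip_width: 0.0196
grasp_force: 52.0
```

Contact at the expected height, with 9.5 N up. Releasing.

Request:
move_arm --pt "0 0 0 0 0.022" --pt "0 0 0 0 0.03" --pt "0 0 0 0 0.05" --pt "0 0 0 0 0.06" --pt "0 0 0 0 0.06" --newtons 20

```text
t: 7.63
tool_pos: [0.5117, 0.1665, 0.1168]
tcp_rot: [-1.757, -2.605, -0.0]
force: [-1.1, 0.2, 0.0]
grip_width: 0.0605
grasp_force: 0.0
```

Request:
move_arm --pt "0 0 0.012 0 0.06" --pt "0 0 0.04 0 0.06" --pt "0 0 0.075 0 0.06" --pt "0 0 0.11 0 0.06" --pt "0 0 0.14 0 0.06"

```text
t: 8.05
tool_pos: [0.5116, 0.1666, 0.2589]
tcp_rot: [1.756, 2.605, 0.001]
force: [-0.0, 0.4, -0.0]
grip_width: 0.0599
grasp_force: 0.0
```

Request:
move_arm --pt "0 -0.03 0 0 0.06" --pt "0 -0.065 0 0 0.06" --pt "0 -0.1 0 0 0.06" --pt "0 -0.14 0 0 0.06" --pt "0 -0.18 0 0 0.06"

```text
t: 8.47
tool_pos: [0.5114, -0.015, 0.257]
tcp_rot: [1.755, 2.605, 0.0]
force: [1.0, -0.5, 0.5]
grip_width: 0.0598
grasp_force: 0.0
```

```bash
python3 st.py;python3 - <<'E'
from h import *
a=get_image("top");b=get_image("scene")
A=cv2.resize(a["frame"][220:320,165:265,::-1],(400,400),interpolation=cv2.INTER_CUBIC)
B=cv2.resize(b["frame"][200:320,370:490,::-1],(400,400),interpolation=cv2.INTER_CUBIC)
cv2.imwrite("pics/f2.png",np.hstack([A,B]))
E
```

```text
8.4667 [ 0.5114 -0.015   0.257 ] yang 22.06 z [ 0. -0. -1.] 0.059789563008359185 0.0 [ 1.03 -0.53  0.52] [ 0.03 -0.01  0.  ] [ 0.33  0.36 -0.54  1.84  0.22  0.99  0.08]
```

View pics/f2.png

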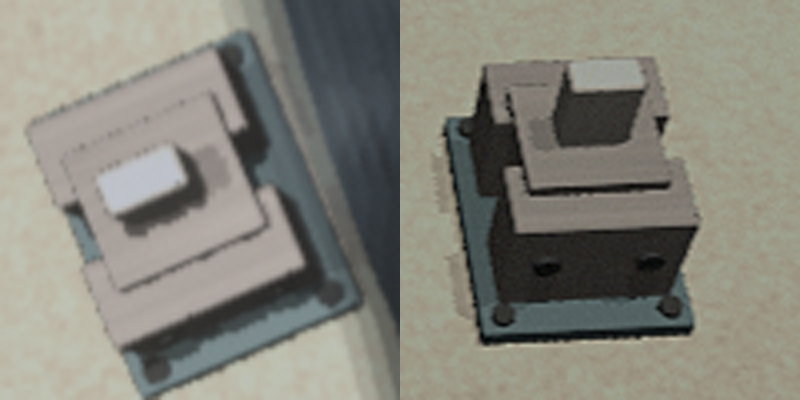

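The gauge stands flat across both jaws, with its plate centred at about (167,191) against the jaw midpoint at about (168,196), and in line with the gap. The gripper is clear of it.

```bash
python3 -c "
from bench import robot; print(robot.hand_in())"
```

```text
the job is handed in; nothing more can be done
None
```

The broad gauge is standing in the square jaw fixture, about half-way along and in line with the gap, with its stop plate flat on both jaw tops; the other two gauges were left in the rack, and I handed the job in at about 8.5 s.

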